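# Load a blood tube into the centrifuge in balance and shut the lid

### The arm

A 6-joint arm with a two-finger parallel gripper is mounted at the origin on the work surface. World frame = base frame: x ahead of the robot, y to its left, z up, the work surface at z = 0. Lengths are in mm, angles in rad, forces in N, time in s.
With the tool pointing down it reaches from about 300 to 1000 mm from the base axis. Payload 5.1 kg.
Tool frame: the origin (TCP) lies midway between the tips of the shut fingers; the grasp point (between the pads) lies manip.grip_depth behind it (manip.grip_depth is the distance from the TCP to the grasp point, in mm); x points along the fingers, y is the direction in which the jaws open and shut, and the axes are right-handed (so a half turn about x gives the same grasp; the last joint's range is limited). The gripper opens to 95 mm and grips with 3 to 60 N. Pads are 20 mm wide; open, the fingers measure 119 mm over their backs; the gripper's body (75 mm by 180 mm) begins 59 mm behind the grasp point.
Start: joints at [1.218, 0.124, 1.65, -0, 1.367, -0.083], TCP at [173.272, 626.467, 214.656] pointing down, gripper open.
Joint ranges: [-2.61, 2.61], [-1.02, 2.33], [0.03, 2.71], [-1.35, 4.49], [0.32, 2.68], [-2.91, 2.91]. Speed limits (rad/s): [2.57, 2.57, 3.14, 3.14, 3.14, 3.14].

### API

Orientations are given as a 3x3 rotation matrix whose columns are the frame's x, y, z axes.
In Python, from rig import get_state, eyes, manip gives the robot as it stands.
- The arm moves only by the tool step_arm, never from a script. Its argument "increments" is a list of rows, each an object of numbers: "wx", "wy", "wz": the turn, a rotation vector about the tool's x, y, z in rad; "x", "y", "z": the shift along the tool's x, y, z in mm; "claw": the gripper command: -1 is shut, 1 is fully open, values between are in proportion. A call has 1 to 20 rows; each row shifts and turns the commanded pose from where the row before left it, along the tool's axes as they then stand; what a row does not reach is not made up. A row lasts 1/12 s, in which the tool goes at most 41.7 mm and 7.16 degrees, less where a joint would pass 70% of its speed; a pose out of reach is approached as far as the arm can. A call with a gripper value outside its range is refused whole. The fingers move at their own pace and stop on an object; "squeeze" is the grip in N (left out, the last holds). Time passes only in rows, so rows that do not move let the fingers close. It gives the time, the measured TCP pose, the force and the opening at its end, in the units of the state.
- get_state(): the state, without advancing time (a new reading comes with each control period).
- eyes.read_camera(name): name is "scene" or "top" or "wrist"; returns the picture (384x512x3 uint8, red, green, blue); there is no depth.
- eyes.camera_params(name): a dict with "fovy" (degrees; the focal length in pixels is half the picture's height over the tangent of half this angle, whatever the lens; pixels are square), "cx", "cy" (the principal point, pixels), "origin" and "orientation" of the camera in the world; the wrist camera has in their place "tool_from_camera" (4x4, takes a point from camera to tool coordinates, whose origin is the TCP and whose axes are the tool frame's). Camera axes: x right, y down, z forward; pixel columns grow to the right and rows downward; lengths in mm; the calibration is good to about 2 mm. A picture is of the moment at which its call begins: read the wrist's pose just before it. camera_params takes no time and is no camera call.
- manip.sign_off(): hands the job in, once; it reports no verdict.
The state is a dict: "t": time; "qpos": joint angles; "qvel": joint speeds; "effort": joint torques, N m; "position": TCP position; "tool_rot": TCP orientation; "wrist_force": force on the tool from outside, world axes, zero at the start; "wrist_torque": the same for the moment, N m; "finger_gap": opening from 0.0 (shut) to 1.0 (fully open).
Only numpy, scipy, OpenCV 4.12 (cv2) and the standard library are available. Lean on these libraries where they do the work, as an engineer would, in place of code of your own. Each camera call takes 0.05 s, during which the arm holds its last target.

### The job

Take the red-capped tube out of the black rack and load it into the centrifuge rotor, in the hole straight across from the blue-capped balance tube, pushed fully home to the bottom of the slanted hole. Then close the centrifuge lid completely. Leave the balance tube, the purple-capped tubes and the spray bottle as they are.

Things in the scene. Friction and masses are not known exactly. Their poses are not given: they have to be found in the camera images.
- red_tube: Sample tube to load: flat-bottomed clear tube, 13 mm in diameter, square bottom edge, white label, 84 mm long in all; the top 20 mm (64 to 84 mm above the bottom) is a red cap 16.6 mm in diameter, the place to grip. About 18 g. Origin: centre of its flat bottom; z along its axis to the cap. Starts upright in one of four holes in the rack's filled row.
- rack: Black tube rack, stays put, 64 x 130 x 50 mm high, 2 rows of 4 holes 15 mm wide, 30 mm apart, 46 mm deep. Origin: centre of its underside; y along the rows. Row x = -15 mm (y = -45, -15, 15, 45 mm) holds the red tube and three purple ones in any order; row x = +15 mm is empty. Tube bottoms stand 4 mm above the origin, caps 18 to 38 mm above the rack's top.
- free_bore: Rotor hole to fill, across from the balance tube, on the left side of the rotor: blind, square-edged, 14.2 mm wide, 45 mm deep, in an aluminium sleeve with a flat 25 mm end face. Origin: centre of its mouth, 102 mm above the table; z along its axis out of the mouth, leaning 25 degrees from vertical to the rotor's middle; y level, tangent to the rotor. Fully home = tube bottom at z = -45 mm.
- rotor: Six-place fixed-angle rotor, parked, does not turn. Origin on its vertical axis, 42 mm above the table; x points to free_bore. Six sleeves like free_bore every 60 degrees, mouths on a circle of 60 mm radius, 60 mm above the origin; a hub nut in the middle reaches 66 mm above it.
- balance_tube: Same kind of tube with a blue cap, already seated in the rotor opposite free_bore. Origin: centre of its flat bottom; z towards the cap. To be left there.
- centrifuge: White compact centrifuge, stays put: casing 270 mm deep (x), 250 mm wide (y), top 140 mm above the table, with a round bowl 200 mm across and 100 mm deep in the middle of its top and a control panel 50 mm deep before its front. Origin: under the bowl's centre, on the table; -x is its front, towards the robot.
- lid_hinge (a point): Middle of the lid's hinge line, 115 mm behind the bowl's centre and 142 mm above the table. The hinge line is the y axis of this frame (the casing's); x points to the back.
- lid (a joint): Angle of the lid, rad: 0 = fully shut, flat on the casing; about 1.4 to 1.6 at the start = standing up at the back of the bowl; at most 1.9. Stiff hinge (friction about 0.55 N m): the lid stays at any angle; about 3 N at lid_pad moves it. Nothing latches.
- lid_pad (a point): Point on the middle of the lid's outer face, 180 mm from the hinge line; push here to close. Lid: clear sheet in a grey frame, 236 mm wide, 230 mm from hinge to free edge plus an 11 mm tab, 17 mm thick. z points out of the outer face (up when shut, to the back when open), x along the face to the hinge. Shut, the outer face is 159 mm above the table.
- purple_tube1: The same tube as red_tube in size (13 mm, 84 mm long) but with a purple cap, in the rack. Not to be disturbed.
- purple_tube2: The same tube as red_tube in size (13 mm, 84 mm long) but with a purple cap, in the rack. Not to be disturbed.
- purple_tube3: The same tube as red_tube in size (13 mm, 84 mm long) but with a purple cap, in the rack. Not to be disturbed.
- spray_bottle: White spray bottle with a pink top, 64 mm in diameter, 203 mm high, standing beyond the rack. Origin: centre of its underside. Not to be disturbed.

How it is judged (in metres and radians):
On the way, in this order (a step that is already met when the one before it is completed fails the run):
1. the red-capped tube is fully home in the hole across from the balance tube, while the lid is still open (z of red_tube in the frame of free_bore below -0.042 m and x of red_tube in the frame of free_bore between -0.003 and 0.003 m and y of red_tube in the frame of free_bore between -0.003 and 0.003 m and angle between the z axis of red_tube and the z axis of free_bore, either way round below 0.08 rad and value of joint lid above 1 rad), for 0.2 s.
2. the lid is shut (value of joint lid below 0.04 rad), for 0.2 s.
At the end, for the whole second after the job is handed in: The red-capped tube rests at the bottom of the hole across from the balance tube (bottom within 3 mm of the hole's floor and of its axis, axes within 0.08 rad) and the lid is shut (within 0.04 rad) (z of red_tube in the frame of free_bore below -0.042 m and x of red_tube in the frame of free_bore between -0.003 and 0.003 m and y of red_tube in the frame of free_bore between -0.003 and 0.003 m and angle between the z axis of red_tube and the z axis of free_bore, either way round below 0.08 rad and value of joint lid below 0.04 rad and linear speed of red_tube below 0.02 m/s); the robot touches nothing.
It fails at once if the balance tube is pulled out or shifted by more than 15 mm (distance of balance_tube from where it was at the start of the episode above 0.015 m).
It fails at once if a purple-capped tube is moved by more than 20 mm (distance of any of purple_tube1, purple_tube2, purple_tube3 from where it was at the start of the episode above 0.02 m).
It fails at once if the spray bottle is knocked over or moved by more than 30 mm (angle between spray_bottle's own z axis and vertical above 0.4 rad or distance of spray_bottle from where it was at the start of the episode above 0.03 m).
It also fails if it takes over 61 s, if anything falls off the work surface, if the arm or the gripper's body presses on something with over 40 N, if the wrist force passes 120 N, or if a joint passes its speed limit or range.

## Working session

There is one attempt and no reset: what is moved stays moved. The work goes in short steps, Python scripts to look and compute and a tool call to move; the robot and the scene stay as the last step left them, time stands still between calls to the robot, and variables do not carry over. Pictures are saved under pics/ and viewed, and the job is handed in when it is done.

Besides the shell and the picture viewer there is one more tool, called after "Emit:" as name([rows], argument=value, ...), one row to a line, values as JSON. step_arm: Moves the arm, as the interface text tells. Its arguments: {"type":"object","properties":{"increments":{"type":"array","items":{"type":"object","properties":{"wx":{"type":"number"},"wy":{"type":"number"},"wz":{"type":"number"},"x":{"type":"number"},"y":{"type":"number"},"z":{"type":"number"},"claw":{"type":"number"}}}},"squeeze":{"type":"number"}},"required":["increments"]}

```bash
mkdir -p pics; ls
python3 - <<'E'
from rig import get_state, eyes, manip
import cv2
s=get_state(); print(s); print(manip.grip_depth)
for n in ["scene","top","wrist"]:
    p=eyes.camera_params(n); print(n,p)
    im=eyes.read_camera(n); cv2.imwrite(f"pics/{n}0.png",im[:,:,::-1])
E
```

```text
pics
{'t': 0.0, 'qpos': array([ 1.21839476e+00,  1.24492926e-01,  1.65163697e+00, -2.45546556e-05,
        1.36749621e+00, -8.25997119e-02]), 'qvel': array([-0.00121784,  0.00034712, -0.00118698, -0.00109749,  0.00081128,
        0.00049054]), 'effort': array([-8.51752848e-04, -4.17624986e+01, -3.59922695e+01,  7.74352555e-02,
        4.94042574e-02, -1.80515458e-04]), 'position': array([173.06842232, 625.88438542, 213.41681881]), 'tool_rot': array([[-6.79282026e-04,  2.66534975e-01,  9.63825008e-01],
       [-1.91679388e-03,  9.63823113e-01, -2.66535802e-01],
       [-9.99997932e-01, -2.02850686e-03, -1.43815107e-04]]), 'wrist_force': array([ 0.55204642, -0.18086492,  1.03331812]), 'wrist_torque': array([-0.03309056, -0.03007347, -0.05819846]), 'finger_gap': 0.9991806931494023}
18.8
scene {'fovy': 42.590885239598265, 'cx': 250.17891639695668, 'cy': 190.389890920996, 'origin': array([ 695.45670214, -599.66782357, 1021.41389075]), 'orientation': array([[ 0.9896442 ,  0.11805154, -0.08165904],
       [ 0.14342633, -0.83609719,  0.52950013],
       [-0.00576659, -0.53572878, -0.84437043]])}
top {'fovy': 50.89613418780391, 'cx': 255.41693395250024, 'cy': 192.2600013686369, 'origin': array([519.20997728, -59.53051087, 935.92494355]), 'orientation': array([[-0.01403105, -0.99477266,  0.1011459 ],
       [-0.99956313,  0.016586  ,  0.02446342],
       [-0.02601315, -0.10075846, -0.99457079]])}
wrist {'fovy': 67.58570495241875, 'cx': 253.4697228728925, 'cy': 192.4022800044498, 'tool_from_camera': array([[ 2.10838979e-04, -2.98728569e-01,  9.54338094e-01,
        -1.69747336e+02],
       [ 9.99999897e-01, -3.19855300e-04, -3.21048563e-04,
        -4.48526997e-01],
       [ 4.01156475e-04,  9.54338064e-01,  2.98728471e-01,
        -8.42173622e+01],
       [ 0.00000000e+00,  0.00000000e+00,  0.00000000e+00,
         1.00000000e+00]])}
```

View pics/scene0.png

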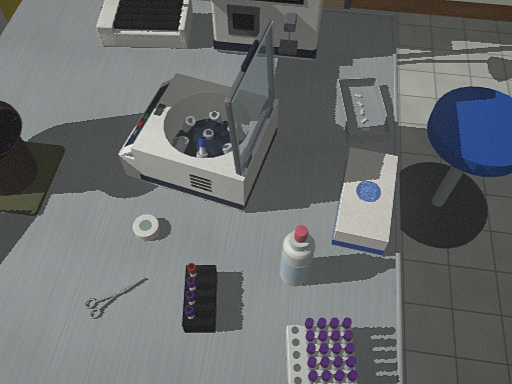

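View pics/top0.png

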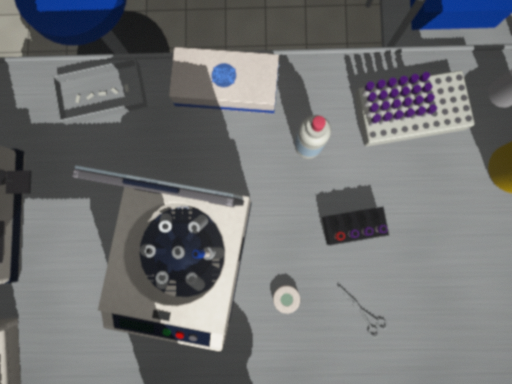

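View pics/wrist0.png

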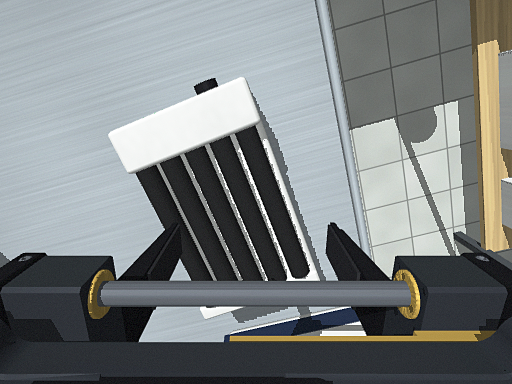

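The scene view has the rack at about (200,298), with the red cap at its far end (191,269). The centrifuge is at about (205,130) with its lid standing up. The top view has the red cap at about (340,236), the rotor at (180,252), and the blue tube on the rotor's right at about (205,254). I'll zoom in on these.

Run:
```python
import cv2
t=cv2.imread("pics/top0.png"); s=cv2.imread("pics/scene0.png")
a=cv2.resize(t[195:310,130:250],None,fx=5,fy=5,interpolation=cv2.INTER_CUBIC); cv2.imwrite("pics/top_rot.png",a)
b=cv2.resize(t[180:255,310:400],None,fx=7,fy=7,interpolation=cv2.INTER_CUBIC); cv2.imwrite("pics/top_rack.png",b)
c=cv2.resize(s[90:175,150:260],None,fx=7,fy=7,interpolation=cv2.INTER_CUBIC); cv2.imwrite("pics/sc_rot.png",c[:600])
```

```text
(no output)
```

View pics/top_rot.png

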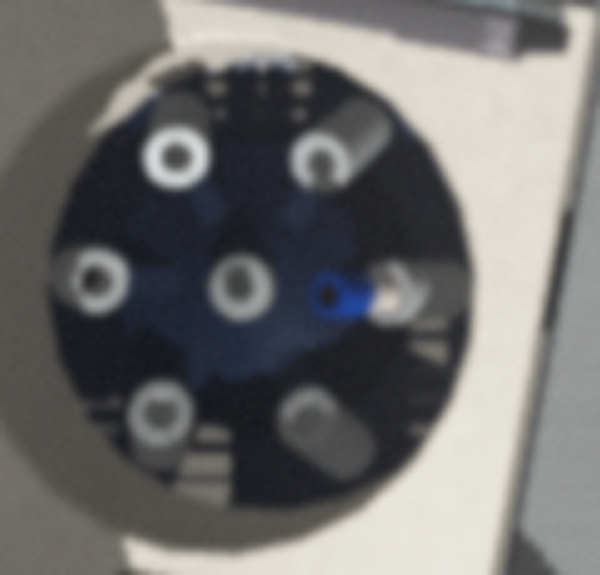

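View pics/top_rack.png

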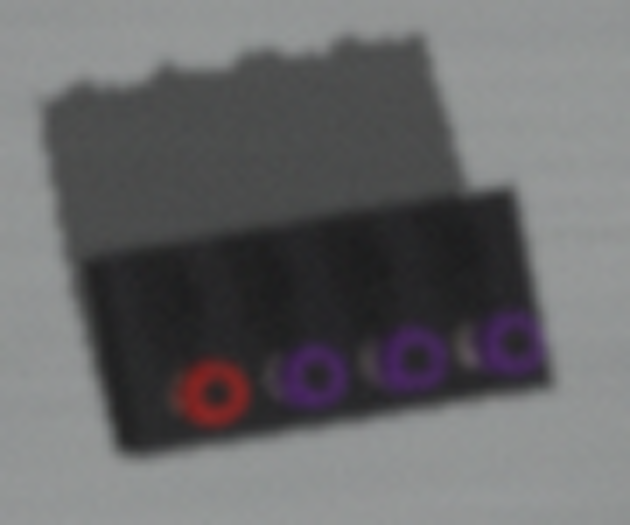

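View pics/sc_rot.png

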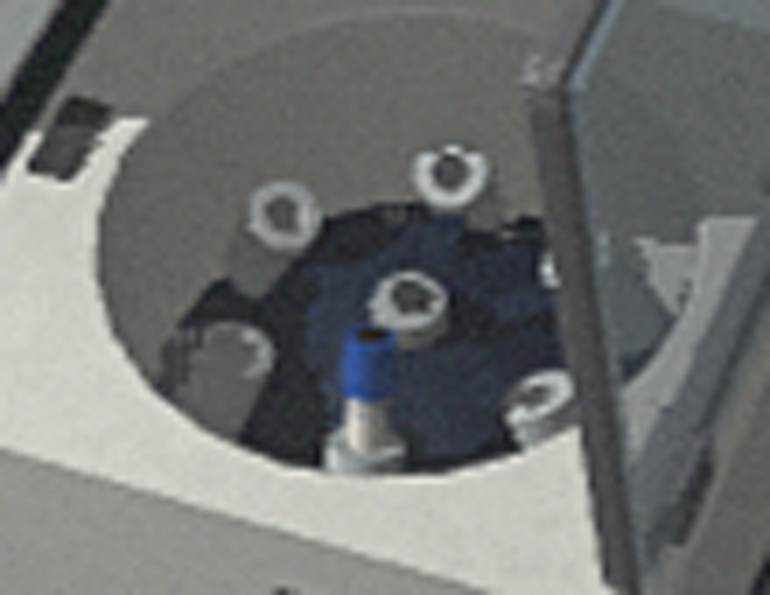

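```bash
cat > h.py <<'E'
import numpy as np, cv2
from rig import get_state, eyes, manip
def rays(P,px,R=None,o=None):
    f=192/np.tan(np.radians(P['fovy']/2)); px=np.atleast_2d(np.array(px,float))
    d=np.c_[(px[:,0]-P['cx'])/f,(px[:,1]-P['cy'])/f,np.ones(len(px))]
    R=P['orientation'] if R is None else R; o=P['origin'] if o is None else o
    d=d@R.T; return o,d/np.linalg.norm(d,axis=1)[:,None]
def plane(P,px,z,**k):
    o,d=rays(P,px,**k); return o+d*((z-o[2])/d[:,2])[:,None]
def tri(ol,dl):
    A=np.zeros((3,3));b=np.zeros(3)
    for o,d in zip(ol,dl):
        M=np.eye(3)-np.outer(d,d);A+=M;b+=M@o
    p=np.linalg.solve(A,b); return p,[np.linalg.norm((np.eye(3)-np.outer(d,d))@(p-o)) for o,d in zip(ol,dl)]
def wristpose(P,s):
    T=P['tool_from_camera'];return s['tool_rot']@T[:3,:3], s['position']+s['tool_rot']@T[:3,3]
def proj(P,X,R=None,o=None):
    f=192/np.tan(np.radians(P['fovy']/2));R=P['orientation'] if R is None else R; o=P['origin'] if o is None else o
    c=(np.atleast_2d(X)-o)@R; return np.c_[P['cx']+f*c[:,0]/c[:,2],P['cy']+f*c[:,1]/c[:,2]]
E
python3 - <<'E'
from h import *
T=eyes.camera_params('top');S=eyes.camera_params('scene')
c=lambda ox,oy,k,pts:[(ox+(x+.5)/k-.5,oy+(y+.5)/k-.5) for x,y in pts]
m=c(130,195,5,[(98,280),(177,157),(320,162),(397,293),(310,410),(160,413)])
X=plane(T,m,102);print(X.round(1), 'opp means',[((X[i]+X[i+3])/2).round(1) for i in range(3)])
print('nut top',plane(T,c(130,195,5,[(240,287)]),108))
r=c(310,180,7,[(215,392),(317,375),(414,358),(512,342)])
C=plane(T,r,88);print('caps',C.round(1), (C[1:]-C[:-1]).round(1))
# scene view
ms=c(150,90,7,[(284,214),(451,172)]);print('scene mouths fb(?)',plane(S,ms,102).round(1)); print('scene nut',plane(S,c(150,90,7,[(412,296)]),108).round(1))
for X0 in [X[0],X[1],X[5]]: print(proj(S,X0), )
im=cv2.imread('pics/scene0.png');print(proj(S,C[0]))
cv2.imwrite('pics/sc_rack.png',cv2.resize(im[225:335,175:325],None,fx=5,fy=5,interpolation=cv2.INTER_CUBIC))
E
```

```text
[[486.8 181.8 102. ]
 [536.9 149.4 102. ]
 [533.9  89.9 102. ]
 [479.9  58.1 102. ]
 [433.   93.8 102. ]
 [432.5 155.5 102. ]] opp means [array([483.3, 119.9, 102. ]), array([484.9, 121.6, 102. ]), array([483.2, 122.7, 102. ])]
nut top [[483.40757937 121.55532183 108.        ]]
caps [[ 512.  -213.9   88. ]
 [ 516.6 -244.2   88. ]
 [ 521.2 -273.    88. ]
 [ 525.5 -302.1   88. ]] [[  4.6 -30.3   0. ]
 [  4.6 -28.8   0. ]
 [  4.3 -29.1   0. ]]
scene mouths fb(?) [[432.9 156.8 102. ]
 [486.9 183.7 102. ]]
scene nut [[485.2 122.3 108. ]]
[[213.79970303 114.72686695]]
[[231.81425041 127.06058882]]
[[189.87099884 120.51863453]]
[[191.0954257  266.58952693]]
```

View pics/sc_rack.png

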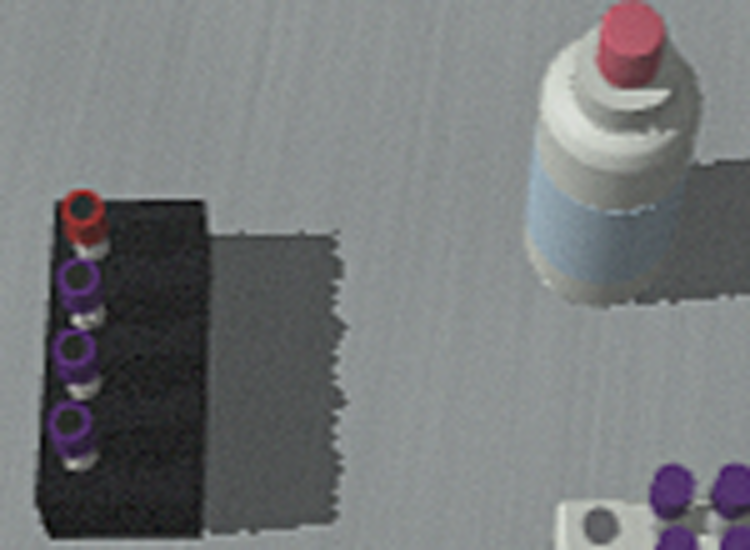

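Run:
```python
from h import *
T=eyes.camera_params('top');S=eyes.camera_params('scene')
print('bottle top',plane(T,[(318,123)],203).round(0), plane(S,[(301.5,231)],203).round(0))
m=np.array([[98,280],[177,157],[320,162],[397,293],[310,410],[160,413]]);m=np.c_[130+(m[:,0]+.5)/5-.5,195+(m[:,1]+.5)/5-.5]
X=plane(T,m,102)[:,:2]
# fit: centre + 60*(ang0 - k*60)
from scipy.optimize import least_squares
a0=np.arctan2(61,3)
w=np.array([1,1,1,.3,.3,1])
def pred(p): 
    a=p[2]-np.arange(6)*np.pi/3; return np.c_[p[0]+60*np.cos(a),p[1]+60*np.sin(a)]
r=least_squares(lambda p:((pred(p)-X)*w[:,None]).ravel(),[484,121,a0]);print(r.x,np.degrees(r.x[2]),(pred(r.x)-X).round(1))
t=cv2.imread('pics/top0.png');s=cv2.imread('pics/scene0.png')
cv2.imwrite('pics/t_lid.png',cv2.resize(t[150:360,65:265],None,fx=2.8,fy=2.8,interpolation=cv2.INTER_CUBIC))
cv2.imwrite('pics/s_lid.png',cv2.resize(s[15:205,115:285],None,fx=3,fy=3,interpolation=cv2.INTER_CUBIC))
```

```text
bottle top [[ 721. -159.  203.]] [[ 724. -162.  203.]]
[483.43255591 122.22055523   1.51914273] 87.04046697098835 [[-0.2  0.4]
 [ 0.   0.1]
 [-0.2 -0.3]
 [ 0.5  4.2]
 [-3.   1.1]
 [ 0.6 -0.6]]
```

View pics/t_lid.png

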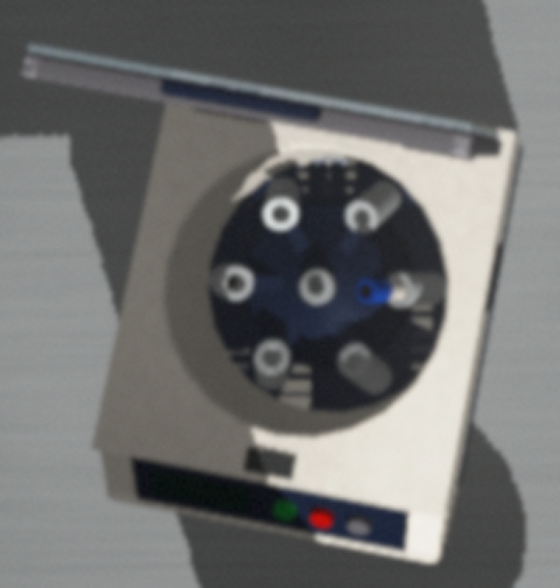

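View pics/s_lid.png

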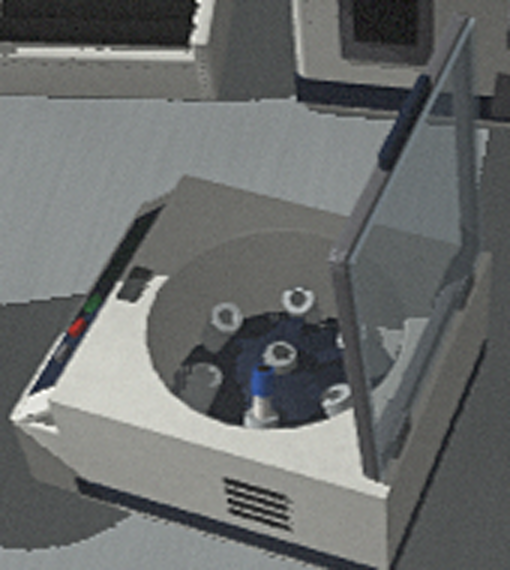

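Run:
```python
from h import *
T=eyes.camera_params('top');S=eyes.camera_params('scene')
def two(a,b):
    a=(65+(a[0]+.5)/2.8-.5,150+(a[1]+.5)/2.8-.5); b=(115+(b[0]+.5)/3-.5,15+(b[1]+.5)/3-.5)
    o1,d1=rays(T,[a]);o2,d2=rays(S,[b]);return tri([o1,o2],[d1[0],d2[0]])
L=two((27,48),(472,18));R=two((470,128),(347,258));print(L,R)
L2=two((23,75),(465,20));R2=two((465,157),(333,255));print(L2,R2)
# casing top corners z=140 in top
q=[(65+x/2.8,150+y/2.8) for x,y in [(518,130),(470,435),(95,447)]]
print(plane(T,q,140).round(1))
```

```text
(array([617.92232355, 214.34484913, 369.3472588 ]), [np.float64(0.014572839832717815), np.float64(0.014572839832556434)]) (array([571.97034038, -13.78767823, 374.62966754]), [np.float64(0.47331110492925715), np.float64(0.4733111049293433)])
(array([609.02514794, 223.09366445, 358.18542631]), [np.float64(3.5916175726929453), np.float64(3.5916175726927575)]) (array([560.22293749,  -9.97986354, 370.59329191]), [np.float64(2.110875506944804), np.float64(2.110875506944913)])
[[592.  -29.1 140. ]
 [381.3   6.7 140. ]
 [375.7 267.8 140. ]]
```

Emit:
step_arm([
  {"x":-20,"y":-28.8,"z":22,"claw":1},
  {"x":-20,"y":-28.8,"z":22},
  {"y":-28.8,"z":22},
  {"y":-28.8,"z":22},
  {"y":-28.8,"z":22},
  {"y":-28.8,"z":22},
  {"y":-28.8,"z":22},
  {"y":-28.8,"z":22},
  {"y":-28.8,"z":22},
  {"y":-28.8,"z":22},
  {"y":-28.8,"z":22},
  {"y":-28.8,"z":22},
  {"y":-28.8,"z":22},
  {"y":-28.8,"z":22},
  {"y":-28.8,"z":22},
  {"y":-28.8,"z":22},
  {"y":-28.8,"z":22},
  {"y":-28.8,"z":22},
  {"y":-28.8,"z":22},
  {"y":-28.8,"z":22},
])

```text
$.increments[0]: bad value
```

Emit:
step_arm([
  {"y":-28.8,"z":22},
  {"y":-28.8,"z":22},
  {"y":-28.8,"z":22},
  {"y":-28.8,"z":22},
  {"y":-28.8,"z":22},
  {"wx":0.082,"x":5},
  {"wx":0.082,"x":5},
  {"wx":0.082,"x":5},
  {"wx":0.082,"x":5},
  {"wx":0.082,"x":5},
  {"wx":0.082,"x":5},
  {"wx":0.082,"x":5},
  {"wx":0.082,"x":5},
  {"wx":0.082,"x":5},
  {"wx":0.082,"x":5},
  {"wx":0.082,"x":5},
  {"wx":0.082,"x":5},
  {"wx":0.082},
  {"wx":0.082},
  {},
])

```text
$.increments[0]: bad value
```

Emit:
step_arm([
  {"x":-20,"y":-28.8,"z":22,"wx":0,"wy":0,"wz":0,"claw":1},
])

```text
t: 0.23
position: [184.4, 592.9, 227.5]
tool_rot: [[-0.005, 0.263, 0.965], [-0.009, 0.965, -0.263], [-1.0, -0.01, -0.003]]
wrist_force: [0.1, -1.2, 0.1]
finger_gap: 0.998
```

Emit:
step_arm([
  {"x":-20,"y":-28.8,"z":22,"wx":0,"wy":0,"wz":0,"claw":1},
  {"x":0,"y":-28.8,"z":22,"wx":0,"wy":0,"wz":0,"claw":1},
  {"x":0,"y":-28.8,"z":22,"wx":0,"wy":0,"wz":0,"claw":1},
  {"x":0,"y":-28.8,"z":22,"wx":0,"wy":0,"wz":0,"claw":1},
  {"x":0,"y":-28.8,"z":22,"wx":0,"wy":0,"wz":0,"claw":1},
  {"x":0,"y":-28.8,"z":22,"wx":0,"wy":0,"wz":0,"claw":1},
  {"x":0,"y":-28.8,"z":22,"wx":0,"wy":0,"wz":0,"claw":1},
  {"x":0,"y":-28.8,"z":22,"wx":0,"wy":0,"wz":0,"claw":1},
  {"x":0,"y":-28.8,"z":22,"wx":0,"wy":0,"wz":0,"claw":1},
  {"x":0,"y":-28.8,"z":22,"wx":0,"wy":0,"wz":0,"claw":1},
  {"x":0,"y":-28.8,"z":22,"wx":0,"wy":0,"wz":0,"claw":1},
  {"x":0,"y":-28.8,"z":22,"wx":0,"wy":0,"wz":0,"claw":1},
  {"x":0,"y":-28.8,"z":22,"wx":0,"wy":0,"wz":0,"claw":1},
  {"x":0,"y":-28.8,"z":22,"wx":0,"wy":0,"wz":0,"claw":1},
  {"x":0,"y":-28.8,"z":22,"wx":0,"wy":0,"wz":0,"claw":1},
  {"x":0,"y":-28.8,"z":22,"wx":0,"wy":0,"wz":0,"claw":1},
  {"x":0,"y":-28.8,"z":22,"wx":0,"wy":0,"wz":0,"claw":1},
  {"x":0,"y":-28.8,"z":22,"wx":0,"wy":0,"wz":0,"claw":1},
  {"x":0,"y":-28.8,"z":22,"wx":0,"wy":0,"wz":0,"claw":1},
  {"x":0,"y":-28.8,"z":22,"wx":0,"wy":0,"wz":0,"claw":1},
])

```text
t: 1.9
position: [457.5, -81.5, 254.5]
tool_rot: [[0.0, 0.267, 0.964], [0.0, 0.964, -0.267], [-1.0, 0.0, 0.0]]
wrist_force: [0.1, 0.5, -0.4]
finger_gap: 1.002
```

Emit:
step_arm([
  {"x":0,"y":-28.8,"z":22,"wx":0,"wy":0,"wz":0,"claw":1},
  {"x":0,"y":-28.8,"z":22,"wx":0,"wy":0,"wz":0,"claw":1},
  {"x":0,"y":-28.8,"z":22,"wx":0,"wy":0,"wz":0,"claw":1},
  {"x":0,"y":-28.8,"z":22,"wx":0,"wy":0,"wz":0,"claw":1},
  {"x":5,"y":0,"z":0,"wx":0.082,"wy":0,"wz":0,"claw":1},
  {"x":5,"y":0,"z":0,"wx":0.082,"wy":0,"wz":0,"claw":1},
  {"x":5,"y":0,"z":0,"wx":0.082,"wy":0,"wz":0,"claw":1},
  {"x":5,"y":0,"z":0,"wx":0.082,"wy":0,"wz":0,"claw":1},
  {"x":5,"y":0,"z":0,"wx":0.082,"wy":0,"wz":0,"claw":1},
  {"x":5,"y":0,"z":0,"wx":0.082,"wy":0,"wz":0,"claw":1},
  {"x":5,"y":0,"z":0,"wx":0.082,"wy":0,"wz":0,"claw":1},
  {"x":5,"y":0,"z":0,"wx":0.082,"wy":0,"wz":0,"claw":1},
  {"x":5,"y":0,"z":0,"wx":0.082,"wy":0,"wz":0,"claw":1},
  {"x":5,"y":0,"z":0,"wx":0.082,"wy":0,"wz":0,"claw":1},
  {"x":5,"y":0,"z":0,"wx":0.082,"wy":0,"wz":0,"claw":1},
  {"x":5,"y":0,"z":0,"wx":0.082,"wy":0,"wz":0,"claw":1},
  {"x":0,"y":0,"z":0,"wx":0.082,"wy":0,"wz":0,"claw":1},
  {"x":0,"y":0,"z":0,"wx":0.082,"wy":0,"wz":0,"claw":1},
  {"x":0,"y":0,"z":0,"wx":0,"wy":0,"wz":0,"claw":1},
  {"x":0,"y":0,"z":0,"wx":0,"wy":0,"wz":0,"claw":1},
])

```text
t: 3.57
position: [511.3, -214.0, 194.4]
tool_rot: [[-0.0, 0.988, 0.154], [0.0, 0.154, -0.988], [-1.0, -0.0, -0.0]]
wrist_force: [-0.3, -0.2, -0.5]
finger_gap: 1.0
```

Moves track accurately. Next I'll look with the wrist camera.

Run:
```python
from h import *
P=eyes.camera_params('wrist');s=get_state();im=eyes.read_camera('wrist');cv2.imwrite('pics/w1.png',im[:,:,::-1])
R,o=wristpose(P,s)
hsv=cv2.cvtColor(im,cv2.COLOR_RGB2HSV)
m=((hsv[...,0]<12)|(hsv[...,0]>170))&(hsv[...,1]>140)&(hsv[...,2]>60);m=m.astype(np.uint8)*255
cs,_=cv2.findContours(m,cv2.RETR_EXTERNAL,cv2.CHAIN_APPROX_NONE)
for c in cs:
    if cv2.contourArea(c)>150: print(cv2.contourArea(c),cv2.boundingRect(c),cv2.minEnclosingCircle(c))
print(s['position'],proj(P,[[512,-213.9,88],[516.6,-244.2,88]],R=R,o=o))
```

```text
264.5 (246, 178, 17, 21) ((254.47752380371094, 187.8988800048828), 10.215319633483887)
[ 511.30522007 -214.00920532  194.37590149] [[253.83557207 190.27295924]
 [253.70600071 218.51874507]]
```

View pics/w1.png

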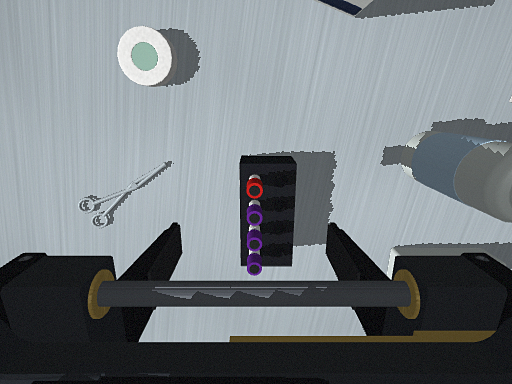

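Emit:
step_arm([
  {"x":20,"y":0.7,"z":0,"wx":0,"wy":0,"wz":0,"claw":1},
  {"x":20,"y":0,"z":0,"wx":0,"wy":0,"wz":0,"claw":1},
  {"x":20,"y":0,"z":0,"wx":0,"wy":0,"wz":0,"claw":1},
  {"x":20,"y":0,"z":0,"wx":0,"wy":0,"wz":0,"claw":1},
  {"x":20,"y":0,"z":0,"wx":0,"wy":0,"wz":0,"claw":0.5},
  {"x":12,"y":0,"z":0,"wx":0,"wy":0,"wz":0,"claw":0},
  {"x":10,"y":0,"z":0,"wx":0,"wy":0,"wz":0,"claw":-0.3},
  {"x":10,"y":0,"z":0,"wx":0,"wy":0,"wz":0,"claw":-0.3},
  {"x":0,"y":0,"z":0,"wx":0,"wy":0,"wz":0,"claw":-0.3},
  {"x":0,"y":0,"z":0,"wx":0,"wy":0,"wz":0,"claw":-1},
  {"x":0,"y":0,"z":0,"wx":0,"wy":0,"wz":0,"claw":-1},
  {"x":0,"y":0,"z":0,"wx":0,"wy":0,"wz":0,"claw":-1},
  {"x":0,"y":0,"z":0,"wx":0,"wy":0,"wz":0,"claw":-1},
  {"x":0,"y":0,"z":0,"wx":0,"wy":0,"wz":0,"claw":-1},
  {"x":0,"y":0,"z":0,"wx":0,"wy":0,"wz":0,"claw":-1},
], squeeze=20)

```text
t: 4.87
position: [512.4, -214.1, 63.2]
tool_rot: [[0.001, 0.988, 0.152], [-0.0, 0.152, -0.988], [-1.0, 0.001, 0.001]]
wrist_force: [0.3, -0.3, -0.8]
finger_gap: 0.284
```

Emit:
step_arm([
  {"x":0,"y":0,"z":0,"wx":0,"wy":0,"wz":0,"claw":-1},
  {"x":0,"y":0,"z":0,"wx":0,"wy":0,"wz":0,"claw":-1},
  {"x":0,"y":0,"z":0,"wx":0,"wy":0,"wz":0,"claw":-1},
  {"x":0,"y":0,"z":0,"wx":0,"wy":0,"wz":0,"claw":-1},
  {"x":0,"y":0,"z":0,"wx":0,"wy":0,"wz":0,"claw":-1},
  {"x":0,"y":0,"z":0,"wx":0,"wy":0,"wz":0,"claw":-1},
])

```text
t: 5.37
position: [512.2, -214.1, 62.8]
tool_rot: [[0.0, 0.988, 0.152], [-0.0, 0.152, -0.988], [-1.0, 0.0, 0.0]]
wrist_force: [-0.8, 0.5, 1.5]
finger_gap: 0.171
```

Emit:
step_arm([
  {"x":-10,"y":0,"z":0,"wx":0,"wy":0,"wz":0,"claw":-1},
  {"x":-20,"y":0,"z":0,"wx":0,"wy":0,"wz":0,"claw":-1},
  {"x":-25,"y":0,"z":0,"wx":0,"wy":0,"wz":0,"claw":-1},
  {"x":-25,"y":0,"z":0,"wx":0,"wy":0,"wz":0,"claw":-1},
  {"x":-25,"y":0,"z":0,"wx":0,"wy":0,"wz":0,"claw":-1},
  {"x":-25,"y":0,"z":0,"wx":0,"wy":0,"wz":0,"claw":-1},
  {"x":-25,"y":0,"z":0,"wx":0,"wy":0,"wz":0,"claw":-1},
  {"x":-25,"y":0,"z":0,"wx":0,"wy":0,"wz":0,"claw":-1},
])

```text
t: 6.03
position: [511.9, -213.8, 244.5]
tool_rot: [[0.0, 0.988, 0.152], [-0.0, 0.152, -0.988], [-1.0, 0.0, 0.0]]
wrist_force: [-1.0, -0.4, -1.3]
finger_gap: 0.171
```

Emit:
step_arm([
  {"x":0,"y":0,"z":0,"wx":-0.0719,"wy":0,"wz":0,"claw":-1},
  {"x":0,"y":0,"z":0,"wx":-0.0719,"wy":0,"wz":0,"claw":-1},
  {"x":0,"y":0,"z":0,"wx":-0.0719,"wy":0,"wz":0,"claw":-1},
  {"x":0,"y":0,"z":0,"wx":-0.0719,"wy":0,"wz":0,"claw":-1},
  {"x":0,"y":0,"z":0,"wx":-0.0719,"wy":0,"wz":0,"claw":-1},
  {"x":0,"y":0,"z":0,"wx":-0.0719,"wy":0,"wz":0,"claw":-1},
  {"x":0,"y":0,"z":0,"wx":-0.0719,"wy":0,"wz":0,"claw":-1},
  {"x":0,"y":0,"z":0,"wx":-0.0719,"wy":0,"wz":0,"claw":-1},
  {"x":0,"y":0,"z":0,"wx":-0.0719,"wy":0,"wz":0,"claw":-1},
  {"x":0,"y":0,"z":0,"wx":-0.0719,"wy":0,"wz":0,"claw":-1},
  {"x":0,"y":0,"z":0,"wx":-0.0719,"wy":0,"wz":0,"claw":-1},
  {"x":0,"y":0,"z":0,"wx":-0.0719,"wy":0,"wz":0,"claw":-1},
  {"x":0,"y":0,"z":0,"wx":-0.0719,"wy":0,"wz":0,"claw":-1},
  {"x":0,"y":0,"z":0,"wx":-0.0719,"wy":0,"wz":0,"claw":-1},
  {"x":0,"y":0,"z":0,"wx":-0.0719,"wy":0,"wz":0,"claw":-1},
  {"x":0,"y":0,"z":0,"wx":-0.0719,"wy":0,"wz":0,"claw":-1},
  {"x":0,"y":0,"z":0,"wx":-0.0719,"wy":0,"wz":0,"claw":-1},
  {"x":0,"y":0,"z":0,"wx":-0.0719,"wy":0,"wz":0,"claw":-1},
  {"x":0,"y":0,"z":-23,"wx":-0.0719,"wy":0,"wz":0,"claw":-1},
  {"x":0,"y":0,"z":-23,"wx":0,"wy":0,"wz":0,"claw":-1},
])

```text
t: 7.7
position: [466.1, -209.6, 242.9]
tool_rot: [[-0.001, 0.048, 0.999], [0.0, 0.999, -0.048], [-1.0, 0.0, -0.001]]
wrist_force: [-0.5, -0.7, 0.5]
finger_gap: 0.169
```

Emit:
step_arm([
  {"x":0,"y":28.7,"z":0,"wx":0,"wy":0,"wz":0,"claw":-1},
  {"x":0,"y":28.7,"z":0,"wx":0,"wy":0,"wz":0,"claw":-1},
  {"x":0,"y":28.7,"z":0,"wx":0,"wy":0,"wz":0,"claw":-1},
  {"x":0,"y":28.7,"z":0,"wx":0,"wy":0,"wz":0,"claw":-1},
  {"x":0,"y":28.7,"z":0,"wx":0,"wy":0,"wz":0,"claw":-1},
  {"x":0,"y":28.7,"z":0,"wx":0,"wy":0,"wz":0,"claw":-1},
  {"x":0,"y":28.7,"z":0,"wx":0,"wy":0,"wz":0,"claw":-1},
  {"x":0,"y":28.7,"z":0,"wx":0,"wy":0,"wz":0,"claw":-1},
  {"x":0,"y":28.7,"z":0,"wx":0,"wy":0,"wz":0,"claw":-1},
  {"x":0,"y":28.7,"z":0,"wx":0,"wy":0,"wz":0,"claw":-1},
  {"x":0,"y":28.7,"z":0,"wx":0,"wy":0,"wz":0,"claw":-1},
  {"x":0,"y":28.7,"z":0,"wx":0,"wy":0,"wz":0,"claw":-1},
  {"x":0,"y":0,"z":0,"wx":0,"wy":0,"wz":0.0727,"claw":-1},
  {"x":0,"y":0,"z":0,"wx":0,"wy":0,"wz":0.0727,"claw":-1},
  {"x":0,"y":0,"z":0,"wx":0,"wy":0,"wz":0.0727,"claw":-1},
  {"x":0,"y":0,"z":0,"wx":0,"wy":0,"wz":0.0727,"claw":-1},
  {"x":0,"y":0,"z":0,"wx":0,"wy":0,"wz":0.0727,"claw":-1},
  {"x":0,"y":0,"z":0,"wx":0,"wy":0,"wz":0.0727,"claw":-1},
  {"x":0,"y":0,"z":0,"wx":0,"wy":0,"wz":0,"claw":-1},
  {"x":0,"y":0,"z":0,"wx":0,"wy":0,"wz":0,"claw":-1},
])

```text
t: 9.37
position: [484.0, 133.2, 242.6]
tool_rot: [[0.022, 0.049, 0.999], [0.421, 0.906, -0.053], [-0.907, 0.421, -0.001]]
wrist_force: [0.1, 0.6, -0.4]
finger_gap: 0.166
```

Run:
```python
from h import *
P=eyes.camera_params('wrist');s=get_state();im=eyes.read_camera('wrist');cv2.imwrite('pics/w2.png',im[:,:,::-1])
a=np.array([-.0218,-.422,.9063]);M=np.array([486.5,182.3,102])
R,o=wristpose(P,s);x=s['tool_rot'][:,0]
print(s['position'],'mouth',proj(P,M,R=R,o=o),'bottom',proj(P,s['position']+58.8*x,R=R,o=o))
e=M-a*0-(s['position']+58.8*x);print('err in tool',s['tool_rot'].T@e)
cv2.imwrite('pics/w2z.png',cv2.resize(im[60:260,150:360,::-1],None,fx=3,fy=3,interpolation=cv2.INTER_CUBIC))
```

```text
[484.00279528 133.21586766 242.56567516] mouth [[241.36862335 179.64662722]] bottom [[254.31531563 206.66733897]]
err in tool [ 8.93905600e+01 -1.46203415e+01 -2.53894688e-02]
```

View pics/w2.png

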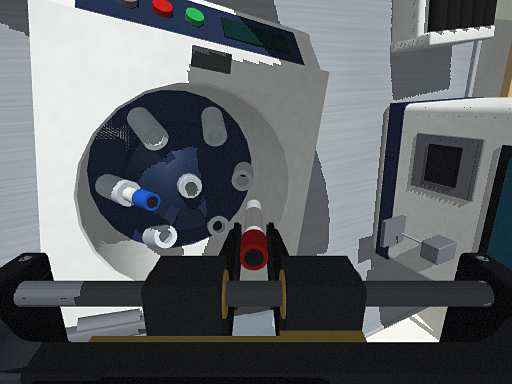

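View pics/w2z.png

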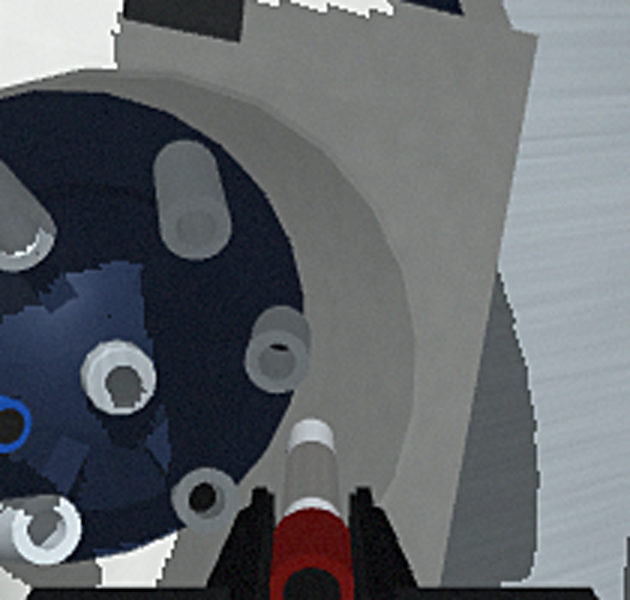

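Emit:
step_arm([
  {"x":10,"y":-7,"z":0,"wx":0,"wy":0,"wz":0,"claw":-1},
  {"x":15,"y":-6.6,"z":0,"wx":0,"wy":0,"wz":0,"claw":-1},
  {"x":15,"y":0,"z":0,"wx":0,"wy":0,"wz":0,"claw":-1},
  {"x":5,"y":0,"z":0,"wx":0,"wy":0,"wz":0,"claw":-1},
  {"x":0,"y":0,"z":0,"wx":0,"wy":0,"wz":0,"claw":-1},
  {"x":0,"y":0,"z":0,"wx":0,"wy":0,"wz":0,"claw":-1},
])

```text
t: 9.92
position: [484.4, 141.1, 196.1]
tool_rot: [[0.021, 0.046, 0.999], [0.422, 0.905, -0.05], [-0.907, 0.422, -0.0]]
wrist_force: [-0.6, -0.9, 0.5]
finger_gap: 0.169
```

```bash
cat > look.py <<'E'
import sys
from h import *
n=sys.argv[1]
P=eyes.camera_params('wrist');s=get_state();im=eyes.read_camera('wrist')
a=np.array([-.0218,-.422,.9063]);M=np.array([486.5,182.3,102])
R,o=wristpose(P,s);x=s['tool_rot'][:,0]
b=s['position']+58.8*x
print(s['position'],'mouth',proj(P,M,R=R,o=o),'bottom',proj(P,b,R=R,o=o))
print('err in tool',s['tool_rot'].T@(M-b))
cv2.imwrite(f'pics/w{n}z.png',cv2.resize(im[120:240,190:320,::-1],None,fx=5,fy=5,interpolation=cv2.INTER_CUBIC))
E
python3 look.py 3
```

```text
[484.40038657 141.13617686 196.14397392] mouth [[251.81302456 191.4209117 ]] bottom [[254.31717314 206.6690935 ]]
err in tool [ 4.39437287e+01 -2.38346679e+00  4.28200389e-02]
```

View pics/w3z.png

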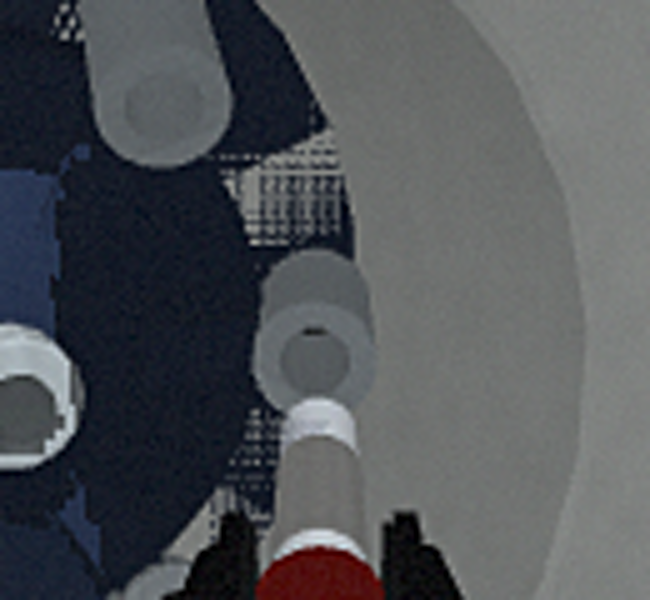

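Emit:
step_arm([
  {"x":10,"y":-0.9,"z":0.6,"wx":0,"wy":0,"wz":0,"claw":-1},
  {"x":10,"y":0,"z":0,"wx":0,"wy":0,"wz":0,"claw":-1},
  {"x":10,"y":0,"z":0,"wx":0,"wy":0,"wz":0,"claw":-1},
  {"x":4,"y":0,"z":0,"wx":0,"wy":0,"wz":0,"claw":-1},
  {"x":0,"y":0,"z":0,"wx":0,"wy":0,"wz":0,"claw":-1},
  {"x":0,"y":0,"z":0,"wx":0,"wy":0,"wz":0,"claw":-1},
])

```text
t: 10.47
position: [485.5, 154.4, 164.3]
tool_rot: [[0.021, 0.047, 0.999], [0.422, 0.905, -0.051], [-0.906, 0.422, -0.001]]
wrist_force: [-0.1, 0.2, 0.1]
finger_gap: 0.17
```

```bash
python3 look.py 4
python3 - <<'E'
from h import *
for n in ['top','scene']:
    P=eyes.camera_params(n); im=eyes.read_camera(n); u=proj(P,[486,180,105])[0].astype(int)
    cv2.imwrite(f'pics/{n}4.png',cv2.resize(im[u[1]-40:u[1]+40,u[0]-45:u[0]+45,::-1],None,fx=7,fy=7,interpolation=cv2.INTER_CUBIC))
E
```

```text
[485.47061513 154.35511635 164.34257697] mouth [[253.15729178 202.56475261]] bottom [[254.3163703  206.66791513]]
err in tool [ 9.5188531  -0.99705949 -0.33651591]
```

View pics/w4z.png

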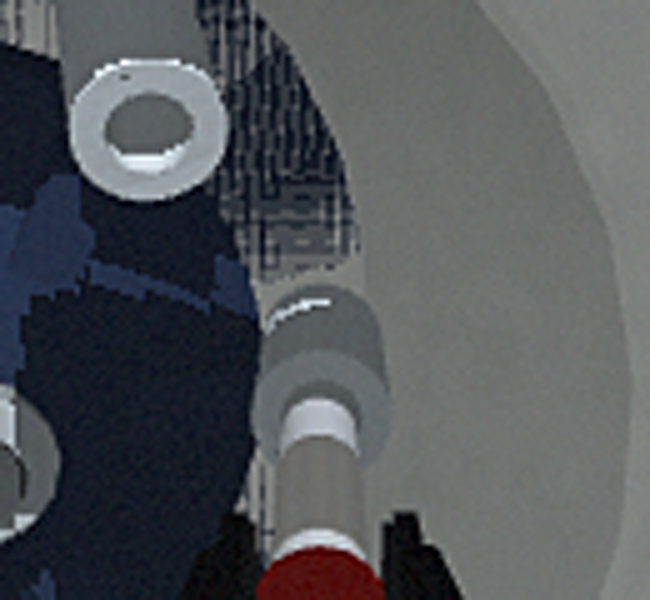

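View pics/scene4.png

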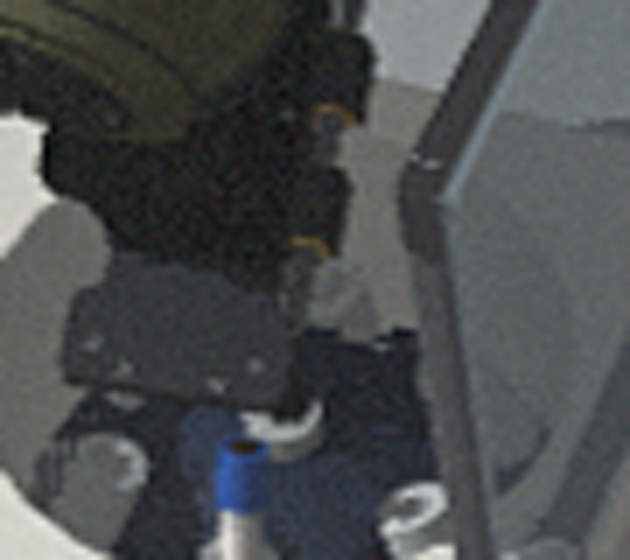

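View pics/top4.png

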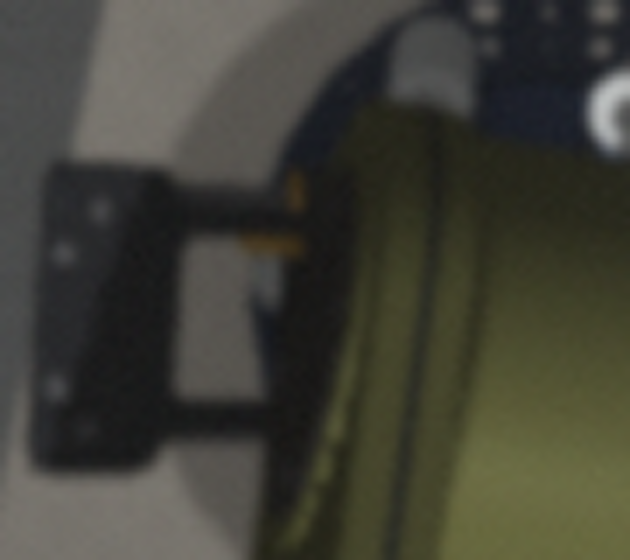

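Emit:
step_arm([
  {"x":5,"y":0.3,"z":0,"wx":0,"wy":0,"wz":0,"claw":-1},
  {"x":3,"y":0,"z":0,"wx":0,"wy":0,"wz":0,"claw":-1},
  {"x":2,"y":0,"z":0,"wx":0,"wy":0,"wz":0,"claw":-1},
  {"x":2,"y":0,"z":0,"wx":0,"wy":0,"wz":0,"claw":-1},
  {"x":0,"y":0,"z":0,"wx":0,"wy":0,"wz":0,"claw":-1},
])

```text
t: 11.03
position: [485.8, 159.6, 153.6]
tool_rot: [[0.021, 0.047, 0.999], [0.422, 0.905, -0.052], [-0.906, 0.422, -0.001]]
wrist_force: [-0.1, 0.2, 0.3]
finger_gap: 0.172
```

```bash
python3 look.py 5; python3 -c "
from h import *
s=get_state();print(s['tool_rot'].T@s['wrist_force'],s['wrist_torque'])"
```

```text
[485.75706157 159.63812752 153.58736173] mouth [[252.83874712 207.25803624]] bottom [[254.31631389 206.66790646]]
err in tool [-2.46470129 -1.24807345 -0.38045211]
[0.24560569 0.54390985 0.15172779] [-0.22629589  0.05224643 -0.01139913]
```

View pics/w5z.png

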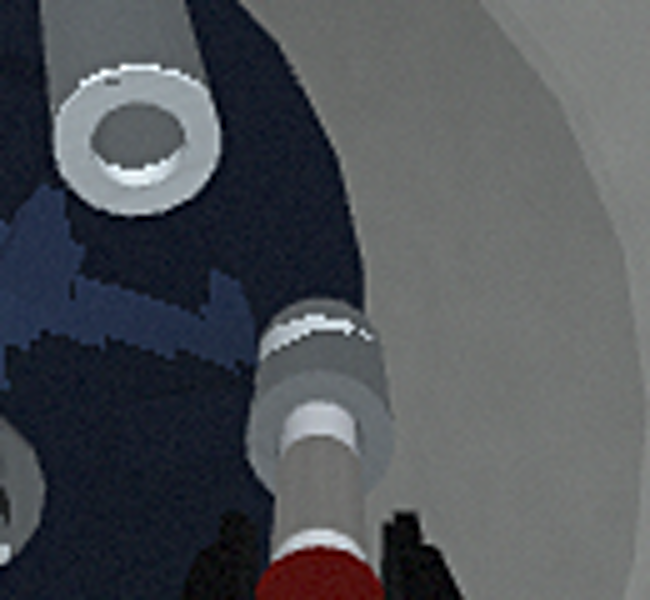

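Emit:
step_arm([
  {"x":3,"y":0,"z":0,"wx":0,"wy":0,"wz":0,"claw":-1},
  {"x":3,"y":0,"z":0,"wx":0,"wy":0,"wz":0,"claw":-1},
  {"x":3,"y":0,"z":0,"wx":0,"wy":0,"wz":0,"claw":-1},
  {"x":0,"y":0,"z":0,"wx":0,"wy":0,"wz":0,"claw":-1},
])

```text
t: 11.42
position: [485.9, 163.5, 145.2]
tool_rot: [[0.021, 0.047, 0.999], [0.422, 0.905, -0.051], [-0.906, 0.422, -0.001]]
wrist_force: [-0.1, 0.3, -0.5]
finger_gap: 0.165
```

```bash
python3 look.py 6; python3 -c "
from h import *
s=get_state();print(s['tool_rot'].T@s['wrist_force'],s['wrist_torque'])"
```

```text
[485.85467593 163.50130433 145.22086606] mouth [[252.85249241 211.34202309]] bottom [[254.3162484  206.66776956]]
err in tool [-11.67994038  -1.21442952  -0.2753324 ]
[-0.20612228  0.07493968 -0.50642407] [-0.23200366  0.05284754  0.00589208]
```

View pics/w6z.png

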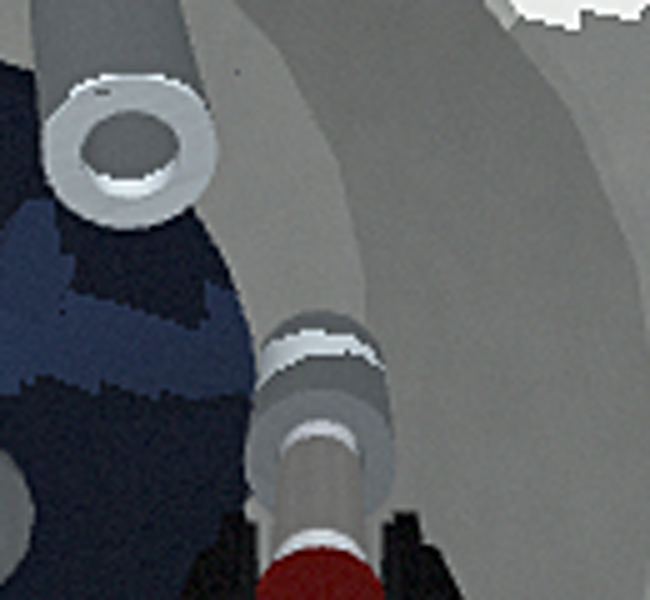

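Emit:
step_arm([
  {"x":4,"y":0,"z":0,"wx":0,"wy":0,"wz":0,"claw":-1},
  {"x":4,"y":0,"z":0,"wx":0,"wy":0,"wz":0,"claw":-1},
  {"x":4,"y":0,"z":0,"wx":0,"wy":0,"wz":0,"claw":-1},
  {"x":0,"y":0,"z":0,"wx":0,"wy":0,"wz":0,"claw":-1},
])

```text
t: 11.8
position: [486.0, 168.6, 134.1]
tool_rot: [[0.02, 0.047, 0.999], [0.422, 0.905, -0.052], [-0.906, 0.423, -0.001]]
wrist_force: [0.0, -0.0, -0.6]
finger_gap: 0.166
```

Emit:
step_arm([
  {"x":4,"y":0,"z":0,"wx":0,"wy":0,"wz":0,"claw":-1},
  {"x":4,"y":0,"z":0,"wx":0,"wy":0,"wz":0,"claw":-1},
  {"x":4,"y":0,"z":0,"wx":0,"wy":0,"wz":0,"claw":-1},
  {"x":0,"y":0,"z":0,"wx":0,"wy":0,"wz":0,"claw":-1},
])

```text
t: 12.13
position: [486.3, 173.7, 123.3]
tool_rot: [[0.021, 0.047, 0.999], [0.422, 0.905, -0.052], [-0.906, 0.423, -0.001]]
wrist_force: [-0.1, 0.3, -1.0]
finger_gap: 0.164
```

```bash
python3 look.py 7; python3 -c "
from h import *
s=get_state();print(s['tool_rot'].T@s['wrist_force'],s['wrist_torque'])
im=eyes.read_camera('wrist');cv2.imwrite('pics/w7.png',im[:,:,::-1])"
```

```text
[486.32376266 173.69060313 123.28361181] mouth [[252.80294047 223.38651365]] bottom [[254.31618626 206.66765284]]
err in tool [-35.8726129   -1.1924843   -0.24043241]
[ 0.48361734 -0.0119433   0.65086869] [-0.25323647  0.01924095 -0.06784889]
```

View pics/w7.png

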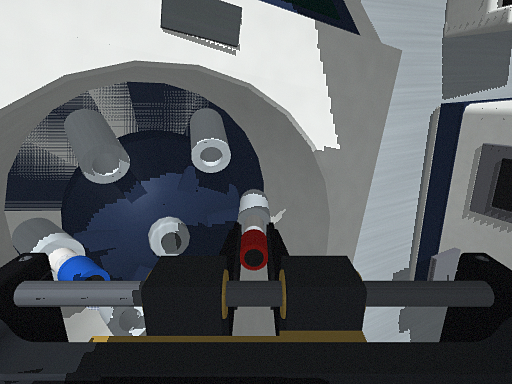

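Emit:
step_arm([
  {"x":2,"y":0,"z":0,"wx":0,"wy":0,"wz":0,"claw":-1},
  {"x":2,"y":0,"z":0,"wx":0,"wy":0,"wz":0,"claw":-1},
  {"x":2,"y":0,"z":0,"wx":0,"wy":0,"wz":0,"claw":-1},
  {"x":1,"y":0,"z":0,"wx":0,"wy":0,"wz":0,"claw":-1},
  {"x":0,"y":0,"z":0,"wx":0,"wy":0,"wz":0,"claw":-1},
])

```text
t: 12.65
position: [486.7, 176.5, 117.6]
tool_rot: [[0.021, 0.047, 0.999], [0.422, 0.905, -0.052], [-0.906, 0.422, -0.001]]
wrist_force: [0.6, -0.1, -0.3]
finger_gap: 0.169
```

Emit:
step_arm([
  {"x":1,"y":0,"z":0,"wx":0,"wy":0,"wz":0,"claw":-1},
  {"x":1,"y":0,"z":0,"wx":0,"wy":0,"wz":0,"claw":-1},
  {"x":0,"y":0,"z":0,"wx":0,"wy":0,"wz":0,"claw":-1},
])

```text
t: 12.9
position: [486.9, 177.3, 116.0]
tool_rot: [[0.022, 0.047, 0.999], [0.422, 0.905, -0.052], [-0.906, 0.422, -0.0]]
wrist_force: [0.5, -0.3, -0.3]
finger_gap: 0.171
```

Emit:
step_arm([
  {"x":1,"y":0,"z":0,"wx":0,"wy":0,"wz":0,"claw":-1},
  {"x":1,"y":0,"z":0,"wx":0,"wy":0,"wz":0,"claw":-1},
  {"x":0,"y":0,"z":0,"wx":0,"wy":0,"wz":0,"claw":-1},
])

```text
t: 13.15
position: [487.3, 178.0, 114.6]
tool_rot: [[0.022, 0.047, 0.999], [0.422, 0.905, -0.052], [-0.906, 0.423, 0.001]]
wrist_force: [0.0, -1.1, 1.0]
finger_gap: 0.172
```

```bash
python3 -c "
from h import *
s=get_state();print(s['tool_rot'].T@s['wrist_force'],s['wrist_torque'])
im=eyes.read_camera('wrist');cv2.imwrite('pics/w8.png',im[:,:,::-1])"
```

```text
[-1.30952968 -0.55708992  0.07443643] [-0.20235379  0.00462717 -0.0125922 ]
```

View pics/w8.png

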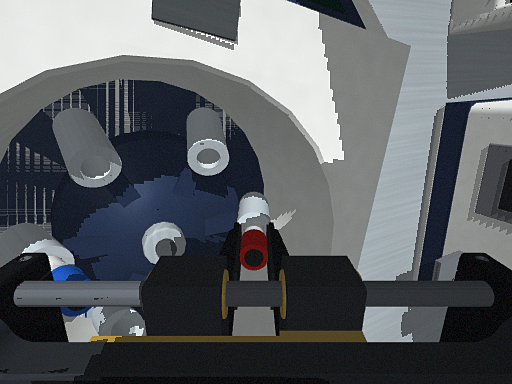

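Emit:
step_arm([
  {"x":1,"y":0,"z":0,"wx":0,"wy":0,"wz":0,"claw":-1},
  {"x":0,"y":0,"z":0,"wx":0,"wy":0,"wz":0,"claw":-1},
])

```text
t: 13.37
position: [487.9, 178.2, 114.6]
tool_rot: [[0.023, 0.046, 0.999], [0.422, 0.905, -0.052], [-0.906, 0.422, 0.002]]
wrist_force: [-2.4, -3.0, 5.6]
finger_gap: 0.17
```

Emit:
step_arm([
  {"x":1,"y":0,"z":0,"wx":0,"wy":0,"wz":0,"claw":-1},
  {"x":0,"y":0,"z":0,"wx":0,"wy":0,"wz":0,"claw":-1},
])

```text
t: 13.53
position: [488.4, 178.3, 114.6]
tool_rot: [[0.024, 0.045, 0.999], [0.421, 0.906, -0.051], [-0.907, 0.422, 0.003]]
wrist_force: [-2.4, -5.7, 9.9]
finger_gap: 0.168
```

Emit:
step_arm([
  {"x":-1,"y":0,"z":0,"wx":0,"wy":0,"wz":0,"claw":-0.35},
  {"x":0,"y":0,"z":0,"wx":0,"wy":0,"wz":0,"claw":-0.35},
  {"x":0,"y":0,"z":0,"wx":0,"wy":0,"wz":0,"claw":-0.35},
  {"x":0,"y":0,"z":0,"wx":0,"wy":0,"wz":0,"claw":-0.35},
  {"x":0,"y":0,"z":0,"wx":0,"wy":0,"wz":0,"claw":-0.35},
  {"x":-5,"y":0,"z":0,"wx":0,"wy":0,"wz":0,"claw":-0.35},
  {"x":-8,"y":0,"z":0,"wx":0,"wy":0,"wz":0,"claw":-0.35},
  {"x":-10,"y":0,"z":0,"wx":0,"wy":0,"wz":0,"claw":-0.35},
  {"x":-12,"y":0,"z":0,"wx":0,"wy":0,"wz":0,"claw":-0.35},
  {"x":-12,"y":0,"z":0,"wx":0,"wy":0,"wz":0,"claw":-1},
  {"x":-3,"y":0,"z":0,"wx":0,"wy":0,"wz":0,"claw":-1},
  {"x":0,"y":0,"z":0,"wx":0,"wy":0,"wz":0,"claw":-1},
])

```text
t: 14.53
position: [487.2, 156.8, 160.9]
tool_rot: [[0.026, 0.046, 0.999], [0.422, 0.905, -0.053], [-0.906, 0.423, 0.004]]
wrist_force: [-0.1, 0.6, 0.2]
finger_gap: 0.167
```

```bash
python3 -c "
from h import *
s=get_state();print(s['tool_rot'].T@s['wrist_force'],s['position'],s['finger_gap'])
P=eyes.camera_params('wrist');R,o=wristpose(P,s)
a=np.array([-.0218,-.422,.9063]);M=np.array([487,182.8,102])
print(proj(P,[M,M+39*a],R=R,o=o))
im=eyes.read_camera('wrist');cv2.imwrite('pics/w9.png',im[:,:,::-1])"
```

```text
[ 0.04516573  0.59973186 -0.08367297] [487.24469443 156.80842766 160.90321649] 0.16675549580151633
[[252.71172351 202.45733211]
 [252.5606625  220.25903041]]
```

View pics/w9.png

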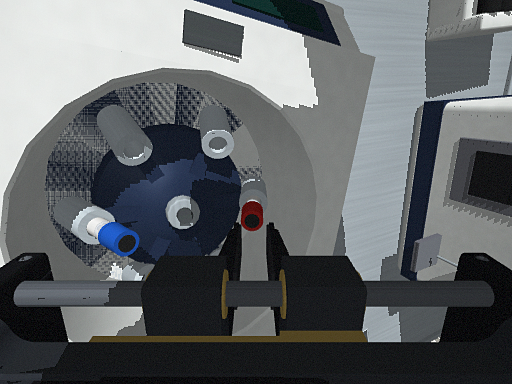

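Emit:
step_arm([
  {"x":5,"y":0,"z":-1,"wx":0,"wy":0,"wz":0,"claw":-1},
  {"x":5,"y":0,"z":0,"wx":0,"wy":0,"wz":0,"claw":-1},
  {"x":4,"y":0,"z":0,"wx":0,"wy":0,"wz":0,"claw":-1},
  {"x":4,"y":0,"z":0,"wx":0,"wy":0,"wz":0,"claw":-1},
  {"x":4,"y":0,"z":0,"wx":0,"wy":0,"wz":0,"claw":-1},
  {"x":0,"y":0,"z":0,"wx":0,"wy":0,"wz":0,"claw":-1},
])

```text
t: 15.08
position: [485.2, 167.1, 138.0]
tool_rot: [[0.021, 0.047, 0.999], [0.422, 0.905, -0.051], [-0.906, 0.423, -0.001]]
wrist_force: [0.6, -0.6, -0.1]
finger_gap: 0.005
```

Emit:
step_arm([
  {"x":1,"y":0,"z":0,"wx":0,"wy":0,"wz":0,"claw":-1},
  {"x":1,"y":0,"z":0,"wx":0,"wy":0,"wz":0,"claw":-1},
  {"x":1,"y":0,"z":0,"wx":0,"wy":0,"wz":0,"claw":-1},
  {"x":0,"y":0,"z":0,"wx":0,"wy":0,"wz":0,"claw":-1},
])

```text
t: 15.42
position: [486.5, 167.8, 137.8]
tool_rot: [[0.024, 0.046, 0.999], [0.422, 0.905, -0.051], [-0.906, 0.423, 0.002]]
wrist_force: [-1.7, -3.4, 7.4]
finger_gap: 0.007
```

Emit:
step_arm([
  {"x":-5,"y":0,"z":0,"wx":0,"wy":0,"wz":0,"claw":-1},
  {"x":-15,"y":0,"z":0,"wx":0,"wy":0,"wz":0,"claw":-1},
  {"x":-30,"y":0,"z":0,"wx":0,"wy":0,"wz":0,"claw":-1},
  {"x":-30,"y":0,"z":0,"wx":0,"wy":0,"wz":0,"claw":-1},
  {"x":0,"y":0,"z":0,"wx":0,"wy":0,"wz":-0.0727,"claw":-1},
  {"x":0,"y":0,"z":0,"wx":0,"wy":0,"wz":-0.0727,"claw":-1},
  {"x":0,"y":0,"z":0,"wx":0,"wy":0,"wz":-0.0727,"claw":-1},
  {"x":0,"y":0,"z":0,"wx":0,"wy":0,"wz":-0.0727,"claw":-1},
  {"x":0,"y":0,"z":0,"wx":0,"wy":0,"wz":-0.0727,"claw":-1},
  {"x":0,"y":0,"z":0,"wx":0,"wy":0,"wz":-0.0727,"claw":-1},
  {"x":-35,"y":0,"z":0,"wx":0,"wy":0,"wz":0,"claw":-1},
  {"x":-35,"y":0,"z":0,"wx":0,"wy":0,"wz":0,"claw":-1},
  {"x":-35,"y":0,"z":0,"wx":0,"wy":0,"wz":0,"claw":-1},
  {"x":-35,"y":0,"z":0,"wx":0,"wy":0,"wz":0,"claw":-1},
  {"x":-35,"y":0,"z":0,"wx":0,"wy":0,"wz":0,"claw":-1},
  {"x":-35,"y":0,"z":0,"wx":0,"wy":0,"wz":0,"claw":-1},
  {"x":0,"y":0,"z":0,"wx":0.0735,"wy":0,"wz":0,"claw":-1},
  {"x":0,"y":0,"z":0,"wx":0.0735,"wy":0,"wz":0,"claw":-1},
  {"x":0,"y":0,"z":0,"wx":0,"wy":0,"wz":0,"claw":-1},
])

```text
t: 17.0
position: [483.9, 134.3, 419.4]
tool_rot: [[0.001, 0.199, 0.98], [0.0, 0.98, -0.199], [-1.0, 0.001, 0.001]]
wrist_force: [-0.1, 0.7, -0.3]
finger_gap: 0.005
```

Run:
```python
from h import *
im=eyes.read_camera('wrist');cv2.imwrite('pics/w10.png',im[:,:,::-1])
im=eyes.read_camera('scene');cv2.imwrite('pics/s10.png',cv2.resize(im[0:210,80:320,::-1],None,fx=3,fy=2.8))
```

```text
(no output)
```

View pics/w10.png

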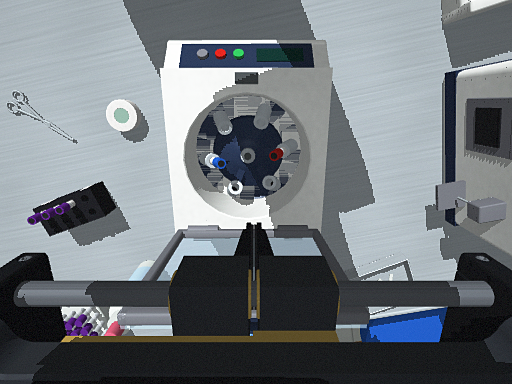

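View pics/s10.png

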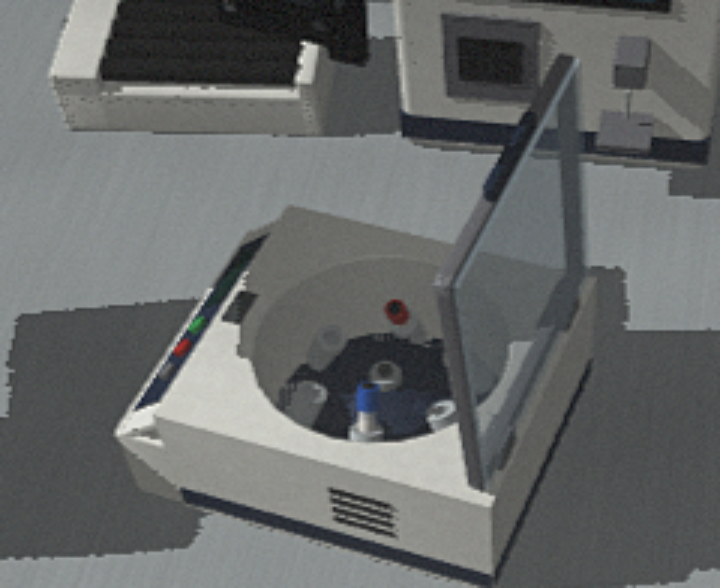

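Emit:
step_arm([
  {"x":0,"y":-6,"z":27,"wx":0,"wy":0,"wz":0,"claw":-1},
  {"x":0,"y":-6,"z":27,"wx":0,"wy":0,"wz":0,"claw":-1},
  {"x":0,"y":0,"z":27,"wx":0,"wy":0,"wz":0,"claw":-1},
  {"x":0,"y":0,"z":27,"wx":0,"wy":0,"wz":0,"claw":-1},
  {"x":0,"y":0,"z":27,"wx":0,"wy":0,"wz":0,"claw":-1},
  {"x":0,"y":0,"z":30,"wx":0,"wy":0,"wz":0,"claw":-1},
  {"x":0,"y":0,"z":0,"wx":0,"wy":0,"wz":0,"claw":-1},
  {"x":30,"y":0,"z":0,"wx":0,"wy":0,"wz":0,"claw":-1},
  {"x":30,"y":0,"z":0,"wx":0,"wy":0,"wz":0,"claw":-1},
  {"x":30,"y":0,"z":0,"wx":0,"wy":0,"wz":0,"claw":-1},
  {"x":0,"y":0,"z":0,"wx":0,"wy":0,"wz":0,"claw":-1},
])

```text
t: 18.02
position: [639.6, 89.8, 319.4]
tool_rot: [[-0.014, 0.196, 0.98], [-0.001, 0.981, -0.196], [-1.0, -0.003, -0.014]]
wrist_force: [0.5, 0.1, -1.3]
finger_gap: 0.005
```

Run:
```python
from h import *
im=eyes.read_camera('scene');cv2.imwrite('pics/s11.png',cv2.resize(im[0:210,80:320,::-1],None,fx=3,fy=2.8))
```

```text
(no output)
```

View pics/s11.png

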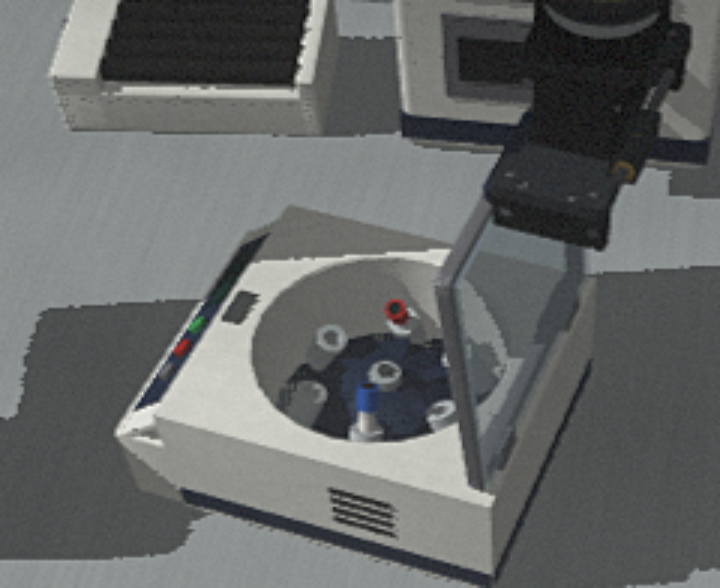

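Run:
```python
from h import *
s=get_state();ex=np.array([.98,-.198]);c=np.array([483.4,122.2]);p=s['position']
cur=np.array([(p[:2]-c)@ex,p[2]]);print(cur)
for a in [1.46,1.38,1.3,1.2,1.1,1.0,.9,.8,.7,.6,.5,.4,.3,.2,.1,0.05,0,-.01]:
    t=np.array([115-180*np.cos(a)+17*np.sin(a)+10,142+180*np.sin(a)+17*np.cos(a)])
    print(a,t.round(1),'dz',round(t[0]-cur[0],1),'dx',round(cur[1]-t[1],1));cur=t
```

```text
[160.56064189 323.29581066]
1.46 [122.  322.8] dz -38.6 dx 0.5
1.38 [107.6 322. ] dz -14.4 dx 0.8
1.3 [ 93.2 320. ] dz -14.3 dx 2.0
1.2 [ 75.6 315.9] dz -17.6 dx 4.1
1.1 [ 58.5 310.1] dz -17.1 dx 5.8
1.0 [ 42.1 302.6] dz -16.5 dx 7.5
0.9 [ 26.4 293.6] dz -15.6 dx 9.1
0.8 [ 11.8 283. ] dz -14.6 dx 10.6
0.7 [ -1.7 271. ] dz -13.5 dx 12.0
0.6 [-14.  257.7] dz -12.2 dx 13.3
0.5 [-24.8 243.2] dz -10.9 dx 14.5
0.4 [-34.2 227.8] dz -9.4 dx 15.5
0.3 [-41.9 211.4] dz -7.8 dx 16.3
0.2 [-48.  194.4] dz -6.1 dx 17.0
0.1 [-52.4 176.9] dz -4.4 dx 17.5
0.05 [-53.9 168. ] dz -1.5 dx 8.9
0 [-55. 159.] dz -1.1 dx 9.0
-0.01 [-55.2 157.2] dz -0.2 dx 1.8
```

Emit:
step_arm([
  {"x":0,"y":0,"z":-10,"wx":0,"wy":0,"wz":0,"claw":-1},
  {"x":0,"y":0,"z":-10,"wx":0,"wy":0,"wz":0,"claw":-1},
  {"x":0.5,"y":0,"z":-9,"wx":0,"wy":0,"wz":0,"claw":-1},
  {"x":0.4,"y":0,"z":-9,"wx":0,"wy":0,"wz":0,"claw":-1},
  {"x":0.4,"y":0,"z":-8,"wx":0,"wy":0,"wz":0,"claw":-1},
  {"x":1,"y":0,"z":-7,"wx":0,"wy":0,"wz":0,"claw":-1},
  {"x":1,"y":0,"z":-7,"wx":0,"wy":0,"wz":0,"claw":-1},
  {"x":2,"y":0,"z":-8.8,"wx":0,"wy":0,"wz":0,"claw":-1},
  {"x":2,"y":0,"z":-8.8,"wx":0,"wy":0,"wz":0,"claw":-1},
])

```text
t: 18.82
position: [566.3, 105.4, 321.4]
tool_rot: [[0.0, 0.197, 0.98], [0.0, 0.98, -0.197], [-1.0, 0.0, 0.0]]
wrist_force: [1.4, -1.0, 3.4]
finger_gap: 0.005
```

Run:
```python
from h import *
im=eyes.read_camera('scene');cv2.imwrite('pics/s12.png',cv2.resize(im[0:210,80:320,::-1],None,fx=3,fy=2.8))
```

```text
(no output)
```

View pics/s12.png

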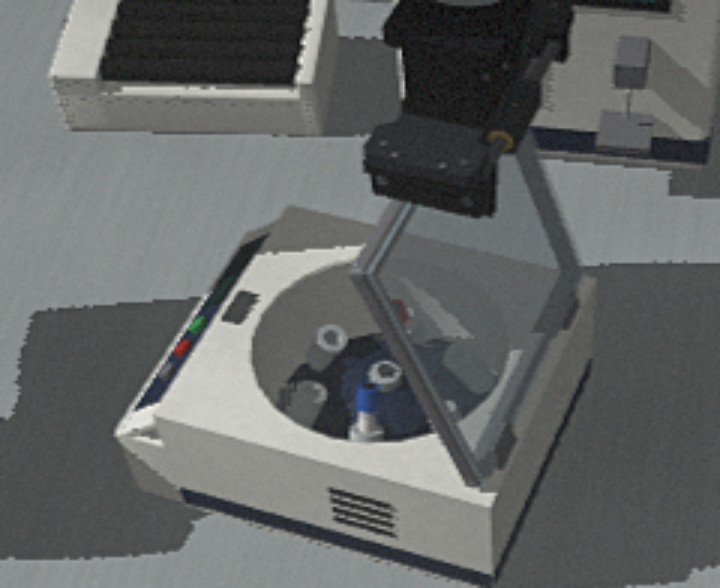

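Emit:
step_arm([
  {"x":4,"y":0,"z":-8.5,"wx":0,"wy":0,"wz":0,"claw":-1},
  {"x":4,"y":0,"z":-8.5,"wx":0,"wy":0,"wz":0,"claw":-1},
  {"x":5,"y":0,"z":-8.5,"wx":0,"wy":0,"wz":0,"claw":-1},
  {"x":5,"y":0,"z":-8.5,"wx":0,"wy":0,"wz":0,"claw":-1},
  {"x":5,"y":0,"z":-8,"wx":0,"wy":0,"wz":0,"claw":-1},
  {"x":5,"y":0,"z":-8,"wx":0,"wy":0,"wz":0,"claw":-1},
  {"x":5.3,"y":0,"z":-7.3,"wx":0,"wy":0,"wz":0,"claw":-1},
  {"x":5.3,"y":0,"z":-7.3,"wx":0,"wy":0,"wz":0,"claw":-1},
  {"x":6,"y":0,"z":-6.8,"wx":0,"wy":0,"wz":0,"claw":-1},
  {"x":6,"y":0,"z":-6.8,"wx":0,"wy":0,"wz":0,"claw":-1},
  {"x":6.6,"y":0,"z":-6.1,"wx":0,"wy":0,"wz":0,"claw":-1},
  {"x":6.6,"y":0,"z":-6.1,"wx":0,"wy":0,"wz":0,"claw":-1},
  {"x":7.2,"y":0,"z":-5.5,"wx":0,"wy":0,"wz":0,"claw":-1},
  {"x":7.2,"y":0,"z":-5.5,"wx":0,"wy":0,"wz":0,"claw":-1},
])

```text
t: 20.03
position: [467.0, 125.4, 242.1]
tool_rot: [[-0.001, 0.197, 0.98], [0.0, 0.98, -0.197], [-1.0, -0.0, -0.001]]
wrist_force: [1.3, -0.8, 1.4]
finger_gap: 0.001
```

Run:
```python
from h import *
s=get_state();ex=np.array([.98,-.198]);c=np.array([483.4,122.2]);p=s['position']
print((p[:2]-c)@ex,p[2],s['wrist_force'])
im=eyes.read_camera('scene');cv2.imwrite('pics/s13.png',cv2.resize(im[0:210,80:320,::-1],None,fx=3,fy=2.8))
```

```text
-16.72601602805845 242.0652626333895 [ 1.29557495 -0.82088246  1.37050004]
```

View pics/s13.png

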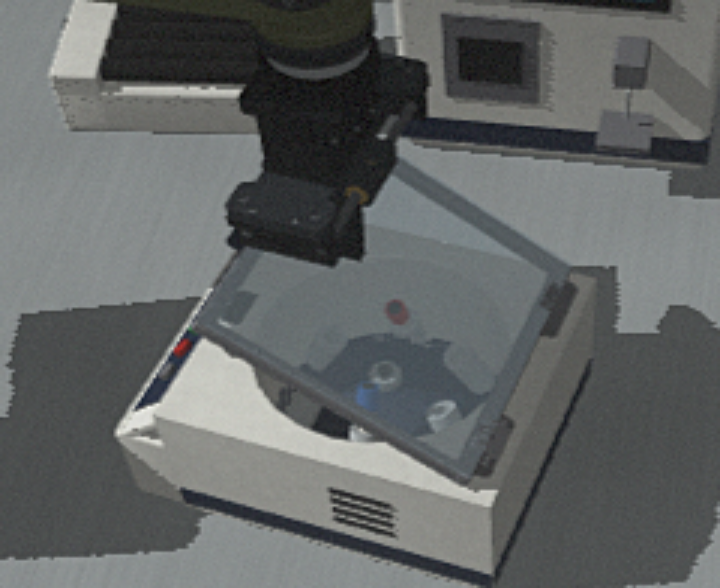

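Emit:
step_arm([
  {"x":7.7,"y":0,"z":-4.7,"wx":0,"wy":0,"wz":0,"claw":-1},
  {"x":7.7,"y":0,"z":-4.7,"wx":0,"wy":0,"wz":0,"claw":-1},
  {"x":8,"y":0,"z":-4,"wx":0,"wy":0,"wz":0,"claw":-1},
  {"x":8,"y":0,"z":-4,"wx":0,"wy":0,"wz":0,"claw":-1},
  {"x":8.5,"y":0,"z":-3,"wx":0,"wy":0,"wz":0,"claw":-1},
  {"x":8.5,"y":0,"z":-3,"wx":0,"wy":0,"wz":0,"claw":-1},
  {"x":8.5,"y":0,"z":-2.2,"wx":0,"wy":0,"wz":0,"claw":-1},
  {"x":8,"y":0,"z":-2,"wx":0,"wy":0,"wz":0,"claw":-1},
  {"x":7,"y":0,"z":-1,"wx":0,"wy":0,"wz":0,"claw":-1},
  {"x":5,"y":0,"z":0,"wx":0,"wy":0,"wz":0,"claw":-1},
  {"x":3,"y":0,"z":0,"wx":0,"wy":0,"wz":0,"claw":-1},
  {"x":0,"y":0,"z":0,"wx":0,"wy":0,"wz":0,"claw":-1},
])

```text
t: 21.08
position: [439.4, 130.8, 162.2]
tool_rot: [[-0.001, 0.197, 0.98], [-0.0, 0.98, -0.197], [-1.0, -0.0, -0.001]]
wrist_force: [0.1, 0.3, 0.7]
finger_gap: 0.007
```

Emit:
step_arm([
  {"x":2,"y":0,"z":0,"wx":0,"wy":0,"wz":0,"claw":-1},
  {"x":1,"y":0,"z":0,"wx":0,"wy":0,"wz":0,"claw":-1},
  {"x":1,"y":0,"z":0,"wx":0,"wy":0,"wz":0,"claw":-1},
  {"x":0,"y":0,"z":0,"wx":0,"wy":0,"wz":0,"claw":-1},
])

```text
t: 21.42
position: [439.9, 130.9, 159.3]
tool_rot: [[0.001, 0.197, 0.98], [0.0, 0.98, -0.197], [-1.0, 0.0, 0.001]]
wrist_force: [0.2, 0.7, -0.1]
finger_gap: 0.008
```

Emit:
step_arm([
  {"x":1,"y":0,"z":0,"wx":0,"wy":0,"wz":0,"claw":-1},
  {"x":1,"y":0,"z":0,"wx":0,"wy":0,"wz":0,"claw":-1},
  {"x":0,"y":0,"z":0,"wx":0,"wy":0,"wz":0,"claw":-1},
])

```text
t: 21.67
position: [439.9, 130.9, 159.2]
tool_rot: [[0.0, 0.197, 0.98], [-0.0, 0.98, -0.197], [-1.0, -0.0, 0.0]]
wrist_force: [-4.8, -1.5, 8.8]
finger_gap: 0.003
```

Emit:
step_arm([
  {"x":1,"y":0,"z":0,"wx":0,"wy":0,"wz":0,"claw":-1},
  {"x":0,"y":0,"z":0,"wx":0,"wy":0,"wz":0,"claw":-1},
  {"x":0,"y":0,"z":0,"wx":0,"wy":0,"wz":0,"claw":-1},
])

```text
t: 21.92
position: [440.0, 130.9, 159.2]
tool_rot: [[0.0, 0.197, 0.98], [-0.0, 0.98, -0.197], [-1.0, -0.0, 0.0]]
wrist_force: [-6.2, -1.1, 13.3]
finger_gap: 0.003
```

Emit:
step_arm([
  {"x":-10,"y":0,"z":0,"wx":0,"wy":0,"wz":0,"claw":-1},
  {"x":-30,"y":0,"z":0,"wx":0,"wy":0,"wz":0,"claw":-1},
  {"x":-35,"y":0,"z":0,"wx":0,"wy":0,"wz":0,"claw":-1},
  {"x":-35,"y":0,"z":0,"wx":0,"wy":0,"wz":0,"claw":-1},
  {"x":-35,"y":0,"z":0,"wx":0,"wy":0,"wz":0,"claw":-1},
  {"x":-35,"y":0,"z":0,"wx":0,"wy":0,"wz":0,"claw":-1},
  {"x":0,"y":0,"z":0,"wx":0,"wy":0,"wz":0,"claw":-1},
  {"x":0,"y":0,"z":0,"wx":0,"wy":0,"wz":0,"claw":-1},
])

```text
t: 22.58
position: [440.8, 131.1, 339.5]
tool_rot: [[0.006, 0.197, 0.98], [0.001, 0.98, -0.197], [-1.0, 0.002, 0.006]]
wrist_force: [-0.2, -0.4, -0.5]
finger_gap: 0.005
```

Run:
```python
from h import *
im=eyes.read_camera('scene');cv2.imwrite('pics/s14.png',cv2.resize(im[0:210,80:320,::-1],None,fx=3,fy=2.8))
im=eyes.read_camera('wrist');cv2.imwrite('pics/w14.png',im[:,:,::-1])
```

```text
(no output)
```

View pics/s14.png

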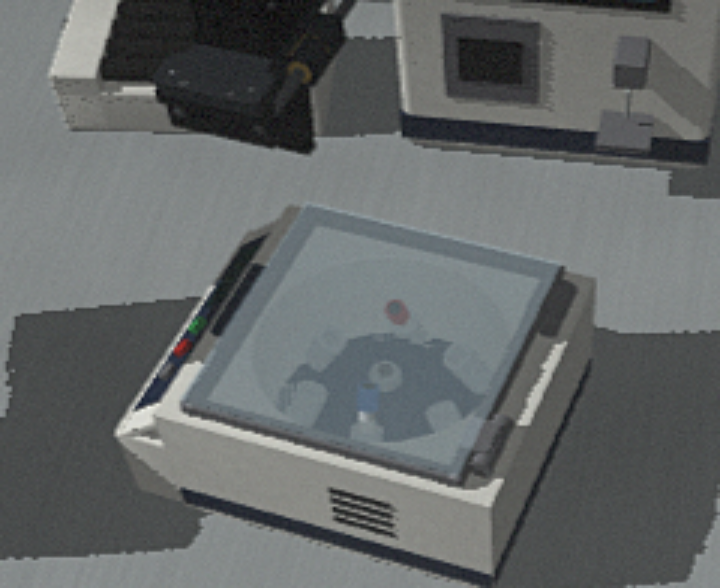

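View pics/w14.png

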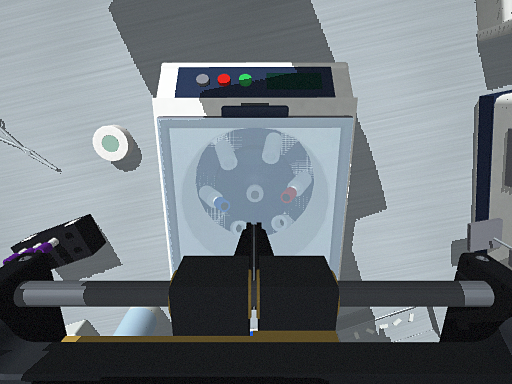

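The lid lies flat on the casing, with the red cap at (397,312) and the blue cap at (367,400) visible through it in the scene crop. The arm is well clear of everything.

```bash
python3 -c "
from rig import manip
print(manip.sign_off())"
```

```text
the job is handed in; nothing more can be done
None
```

I loaded the red-capped tube into the rotor hole straight across from the blue balance tube, closed the lid, and handed the job in at about 23 s of the 61 s allowed. The sign-off gives no verdict, so the result below rests on my own checks.

- **Tube:** With the tube still gripped, the tool stopped at 114.6 mm above the table; I had worked out 114.5 mm for fully home. I then let go and pressed the cap from above with about 8 N. It did not move, and the contact height was 137.8 mm, against 137.3 mm expected.
- **Lid:** The lid was still standing open while the tube was seated. I then pushed it shut until it stopped at 159.2 mm under 13 N; shut is 159 mm. The last picture shows it flat on the casing with the arm well clear.
- **Other items:** I saw no contact with the balance tube, the purple-capped tubes or the spray bottle. I did not measure their positions at the end.
- **One disagreement:** One wrist-camera view after release put the red cap about 4 pixels (roughly 2–3 mm) from where I predicted. Some of that probably comes from the tool having drifted sideways in contact and from play in the hole. I did not resolve it further, because the press test showed the tube seated.

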